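# Open a coolant port whose cap may lock either way

## Task

The steel bar standing in the slotted brackets of the coolant manifold keeps its two quarter-turn caps from turning: slide the bar straight up out of its slots and lay it on the trolley top, clear of the manifold, without dropping it. Then take off the left cap (left as you stand at the robot); nobody remembers which way it turns, and one port is left-handed and the other right-handed, so try loosening it gently one way and, if it stops after a few degrees, the other way, about 75 degrees until it is free. Lift it straight up and finish while still holding it upright in the gripper about 8 cm above its port; leave the other cap on, force nothing, and leave the loose parts nearby alone.

Things in the scene. Friction and masses are not known exactly. Their poses are not given: they have to be found in the camera images.
- manifold: fixed aluminium coolant manifold, block 70 (x) x 176 (y) mm, top face 30 mm above the trolley. Origin: centre of its underside; x points away from the robot (yaw within 0.3 rad), y left, z up. The ports stand on its top at x = 0, y = +40 mm (left) and y = -40 mm (right). Two brass hose barbs stick out at the back to x = +61 mm. The trolley top right of it is clear round x = 0.45, y = -0.26 m
- slots (a point): point midway between the two slotted brackets, at manifold x = -21 mm, y = 0, at slot floor height (60 mm). The dark brackets stand at manifold y = +-66 to +-82 mm, x = -31 to -11 mm, tops 76 mm above the trolley, slots 10 mm wide and 16 mm deep, open at the top. Between them there is nothing under the bar down to the block's top
- port_a: fixed steel neck, 20 mm high, hidden under its cap. Origin on its axis at the manifold's top face (z = 30 mm), z up. Whether port_a or port_b is on the left varies. They look the same, but one is left-handed and the other right-handed, not known which
- port_b: the other neck, same outside, locking the other way round. Either lock has flat lugs: the cap does not rise while turned. The wrong way it meets a stop after about 5 to 10 degrees; the right way it turns easily, is free of the lugs after 55 degrees and meets a stop at about 100; in between it lifts straight off. Play on the neck: 1.5 mm. Turning on 12 degrees or more past a stop counts as forcing
- cap_a: loose dark steel cap on port_a, about 120 g: ribbed skirt 45 mm in diameter, 24 mm high; on it a grip bar 14 (cap x) x 44 (cap y) x 24 mm, 24 to 48 mm above the origin. Origin: on the axis at the skirt's lower edge, seated 1 mm above the port's origin: skirt top at z = 55, bar top at z = 79 mm. Locked, the bar lies along manifold y within 0.05 rad
- cap_b: the same cap on port_b. Turning a free cap takes under 0.1 N m; against a stop the torque passes 0.3 N m within a few degrees
- keeper: loose steel bar, 8 (x) x 150 (y) x 22 (z) mm, 140 g, standing on its long edge across both slots along manifold y. Origin: centre of its underside, at the start 60 mm above the trolley, top edge at 82 mm. It stops both grip bars from turning. Its middle, between the caps, is free to be gripped across the 8 mm from above
- puck: bystander: aluminium disc 51 mm in diameter, 20 mm high, behind the manifold; origin at the underside
- bush: bystander: stepped steel bush 44 mm in diameter, 34 mm high, behind the manifold; origin at the underside
- v_block: bystander: steel V-block 46x40x36 mm, behind the manifold; origin at the underside
Not all that is in view belongs to the job. There is more than one size of the keeper; the job needs the larger. What is shaped like the cap_a but orange or red is not meant.

How it is judged:
On the way, in this order (a step that is already met when the one before it is completed fails the run):
1. the bar is lifted straight up out of its slots, both caps still on (height (world z) of keeper above 0.085 m and contact force between keeper and manifold below 0.05 N and z of cap_a in the frame of port_a below 0.006 m and horizontal distance between cap_a and port_a below 0.006 m and angle between each of cap_a, cap_b's own z axis and vertical below 0.1 rad and z of cap_b in the frame of port_b below 0.006 m and horizontal distance between cap_b and port_b below 0.006 m), for 0.1 s.
2. the bar lies on the trolley top, let go and clear of the manifold, both caps still on (height (world z) of keeper below 0.025 m and linear speed of keeper below 0.03 m/s and contact force between the fingers and keeper below 0.05 N and contact force between keeper and manifold below 0.05 N and z of cap_a in the frame of port_a below 0.006 m and horizontal distance between cap_a and port_a below 0.006 m and angle between each of cap_a, cap_b's own z axis and vertical below 0.1 rad and z of cap_b in the frame of port_b below 0.006 m and horizontal distance between cap_b and port_b below 0.006 m), for 0.2 s.
3. the left cap is turned free and lifted off (((y of port_a in the frame of manifold above 0 m and z of cap_a in the frame of port_a above 0.03 m and horizontal distance between cap_a and port_a below 0.06 m and angle between cap_a's own z axis and vertical below 0.3 rad and contact force between the fingers and cap_a above 1 N and contact force between cap_a and port_a below 0.05 N and contact force between cap_a and manifold below 0.05 N and contact force between cap_a and keeper below 0.05 N and contact force between cap_a and cap_b below 0.05 N and (z of cap_b in the frame of port_b below 0.006 m and horizontal distance between cap_b and port_b below 0.006 m and angle between cap_b's own z axis and vertical below 0.1 rad)) or (y of port_b in the frame of manifold above 0 m and z of cap_b in the frame of port_b above 0.03 m and horizontal distance between cap_b and port_b below 0.06 m and angle between cap_b's own z axis and vertical below 0.3 rad and contact force between the fingers and cap_b above 1 N and contact force between cap_b and port_b below 0.05 N and contact force between cap_b and manifold below 0.05 N and contact force between cap_b and keeper below 0.05 N and contact force between cap_b and cap_a below 0.05 N and (z of cap_a in the frame of port_a below 0.006 m and horizontal distance between cap_a and port_a below 0.006 m and angle between cap_a's own z axis and vertical below 0.1 rad)))), for 0.1 s.
At the end, for the whole second after the job is handed in: The left cap is held by the fingers more than 50 mm above its port, within 60 mm of its axis sideways and upright within 0.3 rad, touching nothing else; the other cap sits on its port; the bar lies on the trolley top, at rest, let go and not touching the manifold (height (world z) of keeper below 0.025 m and linear speed of keeper below 0.03 m/s and contact force between the fingers and keeper below 0.05 N and contact force between keeper and manifold below 0.05 N and ((y of port_a in the frame of manifold above 0 m and z of cap_a in the frame of port_a above 0.05 m and horizontal distance between cap_a and port_a below 0.06 m and angle between cap_a's own z axis and vertical below 0.3 rad and contact force between the fingers and cap_a above 1 N and contact force between cap_a and port_a below 0.05 N and contact force between cap_a and manifold below 0.05 N and contact force between cap_a and keeper below 0.05 N and contact force between cap_a and cap_b below 0.05 N and (z of cap_b in the frame of port_b below 0.006 m and horizontal distance between cap_b and port_b below 0.006 m and angle between cap_b's own z axis and vertical below 0.1 rad)) or (y of port_b in the frame of manifold above 0 m and z of cap_b in the frame of port_b above 0.05 m and horizontal distance between cap_b and port_b below 0.06 m and angle between cap_b's own z axis and vertical below 0.3 rad and contact force between the fingers and cap_b above 1 N and contact force between cap_b and port_b below 0.05 N and contact force between cap_b and manifold below 0.05 N and contact force between cap_b and keeper below 0.05 N and contact force between cap_b and cap_a below 0.05 N and (z of cap_a in the frame of port_a below 0.006 m and horizontal distance between cap_a and port_a below 0.006 m and angle between cap_a's own z axis and vertical below 0.1 rad)))); the arm keeps its last pose, push and grip.
It fails at once if the bar is dropped from more than about 25 mm (linear speed of keeper above 0.7 m/s and contact force between the fingers and keeper below 0.05 N).
It fails at once if a cap is forced against its port (over 150 N) (contact force between cap_a and port_a above 150 N or contact force between cap_b and port_b above 150 N).
It fails at once if a loose part nearby is moved by more than 30 mm (distance of any of puck, bush, v_block from where it was at the start of the episode above 0.03 m).
It also fails if it takes over 48 s, if anything falls off the work surface, if the arm or the gripper's body presses on something with over 40 N, if the wrist force passes 120 N, or if a joint passes its speed limit or range.

## Robot

A 6-joint arm with a two-finger parallel gripper is mounted at the origin on a cart in front of the work surface, level with it; the furniture and walls round the work are solid. World frame = base frame: x ahead of the robot, y to its left, z up, the work surface at z = 0. Lengths are in m, angles in rad, forces in N, time in s.
With the tool pointing down it reaches from about 0.375 to 0.975 m from the base axis. Payload 3.8 kg.
Tool frame: the origin (TCP) lies at the very end of the fingers, on their centre line; the grasp point (between the pads) lies 19 mm behind it; z points along the fingers, y is the line along which they close (so a half turn about z gives the same grasp; the last joint's range is limited). The gripper opens to 85 mm and grips with 20 to 120 N. Pads are 22 mm wide; open, the fingers measure 114 mm over their backs; the gripper's body (76 mm by 85 mm) begins 54 mm behind the grasp point. The pads swing forward as they close: fully open they stand 13 mm farther back than shut.
Start: joints at [-1.285, 0.264, 1.604, -0, 1.274, -0.037], TCP at [0.214, -0.64, 0.211] pointing down, gripper open.
Joint ranges: [-2.63, 2.63], [-0.94, 2.18], [0.31, 2.57], [-1.31, 4.45], [0, 2.66], [-2.55, 2.55]. Speed limits (rad/s): [2.57, 2.57, 3.14, 3.14, 3.14, 3.14].

## Interface

Orientations are given as a rotation vector (axis times angle).
In Python, from workcell import read_state, read_camera, calibration, finish_job gives the robot as it stands.
- The arm moves only by the tool step_arm, never from a script. Its argument "commands" is a list of rows, each an object of numbers: "fingers": the gripper's target within -1 to 1 (shut at 1, half-way at 0, fully open at -1); "dx", "dy", "dz": the shift along the tool's x, y, z in m; "roll": the turn about the tool's z in degrees. In form: [{"fingers": .., "dx": .., "dy": .., "dz": .., "roll": ..}, ...]. A call has 1 to 8 rows; each row is the pose to reach, as a shift and turn from the pose commanded when the call began, along the tool's axes at that moment; what a row does not reach only later rows make up. A row lasts 1/8 s, in which the tool goes at most 62.5 mm and 10.7 degrees, less where a joint would pass 70% of its speed; a pose out of reach is approached as far as the arm can. A call with a gripper value outside its range is refused whole. The fingers move at their own pace and stop on an object; "squeeze" is the grip in N (left out, the last holds). Time passes only in rows, so rows that repeat a pose let the fingers close. It gives the time, the measured TCP pose, the force, the opening and the grip force at its end, in the units of the state.
- read_state(): the state, without advancing time (a new reading comes with each control period).
- read_camera(name): name is "scene" or "top" or "wrist"; returns (picture, depth): 384x512x3 uint8, blue, green, red; 384x512 float32, m along the optical axis (not along the pixel's ray), 0 where there is no reading.
- calibration(name): a dict with "intrinsics" (3x3 intrinsics, pixels), "world_to_cam" (4x4, takes a point from world to camera coordinates). Camera axes: x right, y up, looking along -z (the intrinsics and any distortion apply to the point x, -y, -z); pixel columns grow to the right and rows downward; lengths in m; the calibration is good to about 2 mm. A picture is of the moment at which its call begins: read the wrist's pose just before it. calibration takes no time and is no camera call; for the wrist camera it gives the pose at the moment of the call.
- finish_job(): hands the job in; it is judged then, once.
The state is a dict: "time": time; "q": joint angles; "joint_vel": joint speeds; "joint_torque": joint torques, N m; "tool_pos": TCP position; "tcp_rot": TCP orientation; "wrist_force": force on the tool from outside, world axes, zero at the start; "torque": the same for the moment, N m; "width": opening from 0.0 (shut) to 1.0 (fully open); "grip_force": force on a finger pad.
Only numpy, scipy, OpenCV 4.12 (cv2) and the standard library are available. Lean on these libraries where they do the work, as an engineer would, in place of code of your own. Each camera call takes 0.05 s, during which the arm holds its last target. There are 200 camera calls.

## Working session

There is one attempt and no reset: what is moved stays moved. The work goes in short steps, Python scripts to look and compute and a tool call to move; the robot and the scene stay as the last step left them, time stands still between calls to the robot, and variables do not carry over. Pictures are saved under pics/ and viewed, at most 10 in all, crops included, and the job is handed in when it is done.

Besides the shell and the picture viewer there is one more tool, called after "Request:" as name([rows], argument=value, ...), one row to a line, values as JSON. step_arm: Moves the arm, as the interface text tells. Its arguments: {"type":"object","properties":{"commands":{"type":"array","items":{"type":"object","properties":{"fingers":{"type":"number"},"dx":{"type":"number"},"dy":{"type":"number"},"dz":{"type":"number"},"roll":{"type":"number"}}}},"squeeze":{"type":"number"}},"required":["commands"]}

```bash
mkdir -p pics; cat > h.py <<'E'
import numpy as np,cv2
from workcell import *
def w2p(c,P):
    P=np.atleast_2d(P);T=c['world_to_cam'];K=np.array(c['intrinsics'])
    q=P@T[:3,:3].T+T[:3,3];q=q*[1,-1,-1];u=q@K.T;return u[:,:2]/u[:,2:]
def cloud(c,d):
    K=np.array(c['intrinsics']);T=np.array(c['world_to_cam']);v,u=np.indices(d.shape)
    r=np.stack([u,v,np.ones_like(u)],-1)@np.linalg.inv(K).T*d[...,None]*[1,-1,-1]
    return (r-T[:3,3])@T[:3,:3]
def ray(c,uv,z):
    K=np.array(c['intrinsics']);T=np.array(c['world_to_cam'])
    r=(np.linalg.inv(K)@[uv[0],uv[1],1])*[1,-1,-1];o=-T[:3,:3].T@T[:3,3];d=T[:3,:3].T@r
    return o+d*(z-o[2])/d[2]
E
python3 - <<'E'
from h import *
print(calibration('top').keys())
for n in ['top','scene']:
    p,d=read_camera(n);cv2.imwrite(f'pics/{n}0.png',p);np.save(f'pics/{n}0.npy',d)
    c=calibration(n);X=cloud(c,d);T=c['world_to_cam'];print(n,-T[:3,:3].T@T[:3,3],(d>0).mean())
    print(w2p(c,[[.45,0,0],[.45,-.26,0],[.6,0,0]]))
s=read_state();print(s)
E
```

```text
dict_keys(['intrinsics', 'world_to_cam'])
top [0.41038627 0.03470005 0.92474483] 0.9958292643229166
[[269.46305197 241.43377135]
 [368.86840646 243.98864536]
 [270.63276943 185.01170156]]
scene [ 0.162399   -0.59585909  0.51429514] 0.9959309895833334
[[212.63287505 242.00260023]
 [303.56892504 344.65031318]
 [284.35387355 215.69400298]]
{'time': 0.1, 'q': array([-1.28493967e+00,  2.64707807e-01,  1.60523876e+00, -1.66386693e-05,
        1.27368707e+00, -3.69146460e-02]), 'joint_vel': array([-0.00102692, -0.00186103, -0.00193426, -0.00027077, -0.0001264 ,
        0.00033655]), 'joint_torque': array([-1.74173697e-04, -5.16707575e+01, -3.68590522e+01, -8.16593888e-05,
        6.32010560e-03, -3.95076381e-05]), 'tool_pos': array([ 0.21389377, -0.63947892,  0.20966563]), 'tcp_rot': array([-3.09877128e+00, -5.04492444e-01,  4.22537498e-04]), 'wrist_force': array([ 0.67808923,  0.74036736, -0.0038802 ]), 'torque': array([-0.00884441,  0.05879875, -0.02356968]), 'grip_force': 0.0, 'width': 1.0015608477069378}
```

View pics/top0.png

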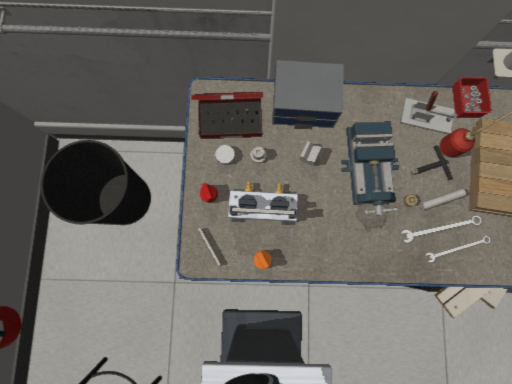

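View pics/scene0.png

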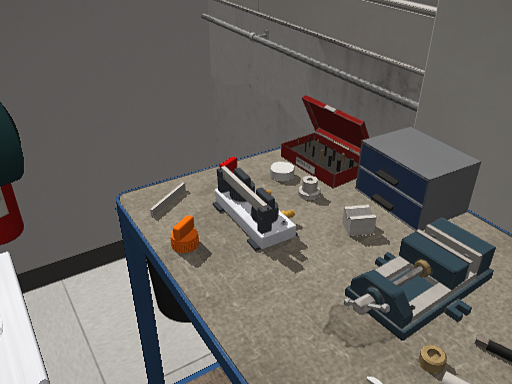

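The top view shows the manifold at px (263,205) with the keeper along its near side at row ~215. The orange decoy is at (263,260), the small bar at (210,246), and the bystanders sit behind the manifold. The scene view agrees. Next I measure using depth.

```bash
python3 - <<'E'
from h import *
for n in ['top','scene']:
    d=np.load(f'pics/{n}0.npy');c=calibration(n);X=cloud(c,d);x,y,z=X[...,0],X[...,1],X[...,2]
    roi=(x>.44)&(x<.66)&(y>-.12)&(y<.16)
    print(n,'table z',np.median(z[(abs(x-.45)<.03)&(abs(y+.26)<.05)]))
    for lo,hi in [(.022,.038),(.05,.06),(.07,.078),(.0785,.088)]:
        m=roi&(z>lo)&(z<hi);P=X[m][:,:2].astype(np.float32)
        if len(P)>3:
            r=cv2.minAreaRect(P*1000);w=P-P.mean(0);e=np.linalg.svd(w,full_matrices=False)[2][0]
            print(lo,hi,len(P),P.mean(0).round(4),[np.round(a,1) for a in r],'axis',e.round(3))
E
```

```text
top table z -0.000488396013671271
0.022 0.038 1172 [0.5477 0.0281] [array([580.7,  23.3]), array([154.9, 270.2]), np.float64(0.8)] axis [0.057 0.998]
0.05 0.06 206 [0.5435 0.0201] [array([539.2,  19.7]), array([156. ,  50.9]), np.float64(85.8)] axis [-0.029 -1.   ]
0.07 0.078 185 [0.5287 0.0188] [array([529.5,  21. ]), array([163.3,  37.8]), np.float64(88.7)] axis [-0.039 -0.999]
0.0785 0.088 311 [0.5262 0.0226] [array([531. ,  25.2]), array([ 34.3, 154.3]), np.float64(1.2)] axis [-0.011 -1.   ]
scene table z 0.00037184037363969586
0.022 0.038 1379 [ 0.533 -0.006] [array([581.5,  23.9]), array([154.9, 271.8]), np.float64(0.4)] axis [ 0.112 -0.994]
0.05 0.06 217 [0.5303 0.0032] [array([538.5,  46.1]), array([219.4,  53.4]), np.float64(88.6)] axis [-0.036 -0.999]
0.07 0.078 424 [0.5253 0.0036] [array([530.8,  18.5]), array([164.1,  39.9]), np.float64(88.8)] axis [-0.018 -1.   ]
0.0785 0.088 465 [0.5284 0.0136] [array([533. ,  19.3]), array([ 37.7, 150.6]), np.float64(0.8)] axis [-0.022 -1.   ]
```

Request:
step_arm([
  {"fingers": -1, "dx": 0.04, "dy": -0.0445, "dz": -0.0075, "roll": -9},
  {"fingers": -1, "dx": 0.08, "dy": -0.089, "dz": -0.015, "roll": -18},
  {"fingers": -1, "dx": 0.12, "dy": -0.1335, "dz": -0.0225, "roll": -27},
  {"fingers": -1, "dx": 0.16, "dy": -0.178, "dz": -0.03, "roll": -36},
  {"fingers": -1, "dx": 0.2, "dy": -0.2225, "dz": -0.0375, "roll": -45},
  {"fingers": -1, "dx": 0.24, "dy": -0.267, "dz": -0.045, "roll": -54},
  {"fingers": -1, "dx": 0.28, "dy": -0.3115, "dz": -0.0525, "roll": -63},
  {"fingers": -1, "dx": 0.32, "dy": -0.356, "dz": -0.06, "roll": -72},
], squeeze=50)

```text
time: 1.1
tool_pos: [0.4048, -0.1991, 0.2708]
tcp_rot: [2.206, 2.236, 0.0]
wrist_force: [0.4, 0.1, -0.1]
width: 0.998
grip_force: 0.0
```

```bash
cat >> h.py <<'E'
from scipy.spatial.transform import Rotation as R
def go(P,yaw=None):
    "tool-frame shift to world TCP P; roll deg to azimuth yaw(rad) of tool x"
    s=read_state();M=R.from_rotvec(s['tcp_rot']).as_matrix();az=np.arctan2(M[1,0],M[0,0])
    print('t',round(s['time'],2),'tcp',s['tool_pos'].round(4),'az',round(np.degrees(az),2),'w',round(s['width'],3),'grip',round(s['grip_force'],1),'F',s['wrist_force'].round(1),'T',s['torque'].round(3))
    if P is not None: print('shift',(M.T@(np.array(P)-s['tool_pos'])).round(4))
    if yaw is not None: print('roll',-np.degrees(yaw-az).round(2))
E
python3 - <<'E'
from h import *
go([.47,.02,.30],np.pi/2-.03)
E
```

```text
t 1.1 tcp [ 0.4048 -0.1991  0.2708] az 90.77 w 0.998 grip 0.0 F [ 0.4  0.1 -0.1] T [-0.03 -0.05 -0.04]
shift [ 0.2182  0.0681 -0.0291]
roll 2.49
```

Request:
step_arm([
  {"fingers": -1, "dx": 0.055, "dy": 0.017, "dz": -0.007, "roll": 1},
  {"fingers": -1, "dx": 0.11, "dy": 0.034, "dz": -0.014, "roll": 2},
  {"fingers": -1, "dx": 0.165, "dy": 0.051, "dz": -0.021, "roll": 2.5},
  {"fingers": -1, "dx": 0.218, "dy": 0.068, "dz": -0.029, "roll": 2.5},
  {"fingers": -1, "dx": 0.218, "dy": 0.068, "dz": -0.029, "roll": 2.5},
  {"fingers": -1, "dx": 0.218, "dy": 0.068, "dz": -0.029, "roll": 2.5},
])

```text
time: 1.85
tool_pos: [0.4703, 0.0175, 0.2993]
tcp_rot: [-2.258, -2.183, 0.002]
wrist_force: [0.1, -1.2, -0.3]
width: 1.003
grip_force: 0.0
```

```bash
python3 - <<'E'
from h import *
go(None);c=calibration('wrist');p,d=read_camera('wrist')
np.save('pics/w1.npy',d);cv2.imwrite('pics/w1.png',p)
import pickle;pickle.dump(c,open('pics/w1c.pkl','wb'))
T=c['world_to_cam'];print('cam',-T[:3,:3].T@T[:3,3])
print(w2p(c,[[.522,.02,.082],[.545,.06,.079]]))
X=cloud(c,d);x,y,z=X[...,0],X[...,1],X[...,2]
roi=(x>.46)&(x<.62)&(y>-.1)&(y<.15)
for lo,hi in [(.027,.033),(.052,.058),(.0735,.0775),(.0782,.0806),(.0808,.084)]:
    m=roi&(z>lo)&(z<hi);P=X[m][:,:2].astype(np.float32)
    print(lo,hi,len(P),np.median(z[m]) if len(P) else 0,[np.round(a,1) for a in cv2.minAreaRect(P*1000)] if len(P)>3 else '')
E
```

```text
t 1.85 tcp [0.4703 0.0175 0.2993] az 88.06 w 1.003 grip 0.0 F [ 0.1 -1.2 -0.3] T [-0.009 -0.007 -0.058]
cam [0.47253606 0.08916301 0.46211825]
[[299.04771691 157.64634067]
 [318.80613239 122.07765519]]
0.027 0.033 3538 0.029781382501913263 [array([545.2,  21.7]), array([175.8,  77.1]), np.float64(88.5)]
0.052 0.058 737 0.05487675230095954 [array([543.5,  10.8]), array([141.5,  48.5]), np.float64(80.3)]
0.0735 0.0775 491 0.0760502005597097 [array([529.8,  21.8]), array([163.5,  38.1]), np.float64(88.6)]
0.0782 0.0806 644 0.07908382726215202 [array([532. ,  22.7]), array([148. ,  31.9]), np.float64(88.1)]
0.0808 0.084 791 0.08186225569499561 [array([529.1,  22.4]), array([149. ,  25.3]), np.float64(88.6)]
```

View pics/w1.png

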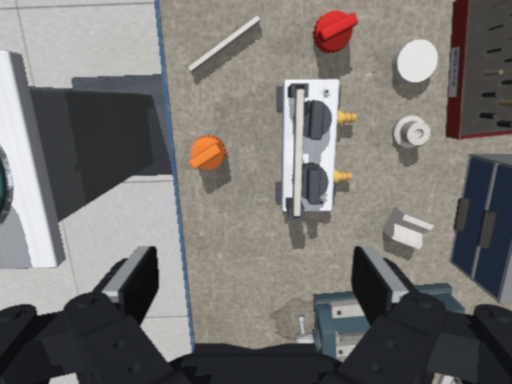

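The wrist view shows the keeper as a pale bar from (298,85) to (297,213), with the dark left cap at (319,119) and right cap at (315,183). Depth heights match the given sizes. I'll refine the keeper line and cap centres from the same picture.

```bash
python3 - <<'E'
from h import *
import pickle
c=pickle.load(open('pics/w1c.pkl','rb'));d=np.load('pics/w1.npy');p=cv2.imread('pics/w1.png')
X=cloud(c,d);x,y,z=X[...,0],X[...,1],X[...,2]
def rep(n,m):
    P=X[m][:,:2].astype(np.float32);f=np.polyfit(P[:,1],P[:,0],1) 
    print(n,len(P),np.median(z[m]).round(4),[np.round(a,1) for a in cv2.minAreaRect(P*1000)],'slope dx/dy',f[0].round(4),'med',np.median(P,0).round(4))
roi=(y>-.08)&(y<.12)
rep('keeper',roi&(z>.0808)&(z<.084)&(x>.505)&(x<.5315))
rep('keeper mid',(abs(y-.022)<.03)&(z>.0795)&(z<.084)&(x>.505)&(x<.535))
rep('capL',(y>.03)&(y<.095)&(z>.0775)&(z<.081)&(x>.533)&(x<.57))
rep('capR',(y<.015)&(y>-.05)&(z>.0775)&(z<.081)&(x>.533)&(x<.57))
rep('capLs',(y>.03)&(y<.095)&(z>.053)&(z<.0565)&(x>.51)&(x<.585))
rep('block',roi&(z>.027)&(z<.033)&(x>.5)&(x<.578))
E
```

```text
keeper 789 0.0819 [array([520.7,  22.6]), array([149.1,   8.5]), np.float64(88.5)] slope dx/dy 0.026 med [0.5207 0.0279]
keeper mid 369 0.0817 [array([520.7,  22. ]), array([60.1,  8.6]), np.float64(88.6)] slope dx/dy 0.0323 med [0.5207 0.0231]
capL 388 0.0787 [array([542.4,  62. ]), array([42.8, 13.4]), np.float64(87.0)] slope dx/dy 0.052 med [0.5426 0.0623]
capR 314 0.0787 [array([540.4, -18.4]), array([42. , 13.5]), np.float64(88.0)] slope dx/dy 0.0188 med [ 0.5405 -0.0174]
capLs 372 0.055 [array([547.3,  62.6]), array([41.7, 34.5]), np.float64(89.9)] slope dx/dy -0.1203 med [0.5544 0.0624]
block 3492 0.0298 [array([542. ,  21.9]), array([175.4,  71.3]), np.float64(89.2)] slope dx/dy 0.0249 med [0.5487 0.028 ]
```

```bash
python3 - <<'E'
from h import *
go([.5207,.0223,.12],np.radians(88.5))
E
```

```text
t 1.9 tcp [0.4702 0.0169 0.2993] az 87.97 w 0.996 grip 0.0 F [ 0.2 -0.1 -0.4] T [-0.002 -0.059  0.013]
shift [0.0073 0.0505 0.1792]
roll -0.53
```

Request:
step_arm([
  {"fingers": 0, "dx": 0.0073, "dy": 0.03, "dz": 0.04, "roll": -0.5},
  {"fingers": 0, "dx": 0.0073, "dy": 0.0505, "dz": 0.09, "roll": -0.5},
  {"fingers": 0, "dx": 0.0073, "dy": 0.0505, "dz": 0.14, "roll": -0.5},
  {"fingers": 0, "dx": 0.0073, "dy": 0.0505, "dz": 0.179, "roll": -0.5},
  {"fingers": 0, "dx": 0.0073, "dy": 0.0505, "dz": 0.179, "roll": -0.5},
  {"fingers": 0, "dx": 0.0073, "dy": 0.0505, "dz": 0.179, "roll": -0.5},
])

```text
time: 2.65
tool_pos: [0.5224, 0.022, 0.1223]
tcp_rot: [2.251, 2.189, 0.002]
wrist_force: [0.9, -0.1, 0.5]
width: 0.499
grip_force: 0.0
```

```bash
python3 - <<'E'
from h import *
go([.5207,.0223,.053],np.radians(88.5))
E
```

```text
t 2.65 tcp [0.5224 0.022  0.1223] az 88.39 w 0.499 grip 0.0 F [ 0.9 -0.1  0.5] T [ 0.004 -0.02   0.006]
shift [ 0.0002 -0.0018  0.0693]
roll -0.11
```

Request:
step_arm([
  {"fingers": 0, "dx": 0, "dy": -0.001, "dz": 0.03},
  {"fingers": 0, "dx": 0, "dy": -0.001, "dz": 0.055},
  {"fingers": 0, "dx": 0, "dy": -0.001, "dz": 0.069},
  {"fingers": 0, "dx": 0, "dy": -0.001, "dz": 0.069},
])

```text
invalid input
```

```bash
python3 - <<'E'
from h import *
go([.5207,.0223,.053],np.radians(88.5))
E
```

```text
t 2.65 tcp [0.5224 0.022  0.1223] az 88.39 w 0.499 grip 0.0 F [ 0.9 -0.1  0.5] T [ 0.004 -0.02   0.006]
shift [ 0.0002 -0.0018  0.0693]
roll -0.11
```

Rows need every key, so I'm adding roll.

Request:
step_arm([
  {"fingers": 0, "dx": 0, "dy": -0.001, "dz": 0.03, "roll": 0},
  {"fingers": 0, "dx": 0, "dy": -0.001, "dz": 0.055, "roll": 0},
  {"fingers": 0, "dx": 0, "dy": -0.001, "dz": 0.069, "roll": 0},
  {"fingers": 0, "dx": 0, "dy": -0.001, "dz": 0.069, "roll": 0},
])

```text
time: 3.15
tool_pos: [0.5209, 0.0229, 0.0525]
tcp_rot: [2.25, 2.192, 0.0]
wrist_force: [0.0, 0.6, -0.3]
width: 0.504
grip_force: 0.0
```

Request:
step_arm([
  {"fingers": 0.4, "dx": 0, "dy": 0, "dz": 0, "roll": 0},
  {"fingers": 0.6, "dx": 0, "dy": 0, "dz": 0, "roll": 0},
  {"fingers": 1, "dx": 0, "dy": 0, "dz": 0, "roll": 0},
  {"fingers": 1, "dx": 0, "dy": 0, "dz": 0, "roll": 0},
  {"fingers": 1, "dx": 0, "dy": 0, "dz": 0, "roll": 0},
  {"fingers": 1, "dx": 0, "dy": 0, "dz": 0, "roll": 0},
], squeeze=40)

```text
time: 3.9
tool_pos: [0.5214, 0.0231, 0.053]
tcp_rot: [2.249, 2.191, 0.002]
wrist_force: [-0.6, -0.5, 6.2]
width: 0.079
grip_force: 42.1
```

```bash
python3 - <<'E'
from h import *
go([.5207,.0223,.053],np.radians(88.5))
E
```

```text
t 3.9 tcp [0.5214 0.0231 0.053 ] az 88.5 w 0.079 grip 42.1 F [-0.6 -0.5  6.2] T [-0.029  0.201  0.024]
shift [-0.0009 -0.0007  0.    ]
roll 0.0
```

Request:
step_arm([
  {"fingers": 1, "dx": 0, "dy": 0, "dz": -0.006, "roll": 0},
  {"fingers": 1, "dx": 0, "dy": 0, "dz": -0.014, "roll": 0},
  {"fingers": 1, "dx": 0, "dy": 0, "dz": -0.024, "roll": 0},
  {"fingers": 1, "dx": 0, "dy": 0, "dz": -0.036, "roll": 0},
  {"fingers": 1, "dx": 0, "dy": 0, "dz": -0.05, "roll": 0},
  {"fingers": 1, "dx": 0, "dy": 0, "dz": -0.06, "roll": 0},
  {"fingers": 1, "dx": 0, "dy": 0, "dz": -0.06, "roll": 0},
  {"fingers": 1, "dx": 0, "dy": 0, "dz": -0.06, "roll": 0},
])

```text
time: 4.9
tool_pos: [0.5202, 0.0231, 0.1116]
tcp_rot: [-2.25, -2.192, 0.001]
wrist_force: [-0.0, -0.2, -1.4]
width: 0.079
grip_force: 41.2
```

```bash
python3 - <<'E'
from h import *
go([.45,-.26,.113],np.radians(88.5))
c=calibration('top');p,d=read_camera('scene');cv2.imwrite('pics/s2.png',cv2.resize(p[100:300,120:350],None,fx=2.5,fy=2.5))
p,d=read_camera('top');X=cloud(c,d);x,y,z=X[...,0],X[...,1],X[...,2]
m=(abs(x-.45)<.13)&(abs(y+.26)<.13)
print('clear area max z',z[m].max(),'tall nearby',X[(abs(x-.5)<.2)&(abs(y+.2)<.2)&(z>.02)&(y<-.08)&(z<.15)].min(0),)
E
```

```text
t 4.9 tcp [0.5202 0.0231 0.1116] az 88.49 w 0.079 grip 41.2 F [-0.  -0.2 -1.4] T [ 0.015 -0.026  0.007]
shift [-0.2849 -0.0627 -0.0013]
roll -0.01
clear area max z 0.06836565181823652 tall nearby [ 0.52099239 -0.39841014  0.02003906]
```

View pics/s2.png

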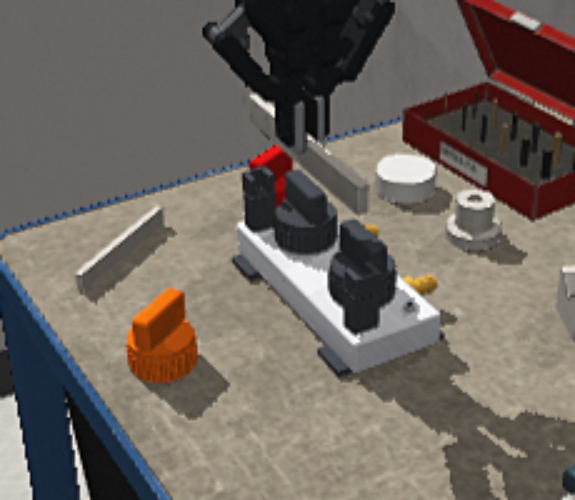

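The bar is out, hanging level with its 1.4 N weight, and both caps are still on. The clear spot on the right is free up to the vise handle (x > 0.52).

Request:
step_arm([
  {"fingers": 1, "dx": -0.02, "dy": -0.006, "dz": -0.005, "roll": 0},
  {"fingers": 1, "dx": -0.06, "dy": -0.018, "dz": -0.005, "roll": 0},
  {"fingers": 1, "dx": -0.11, "dy": -0.033, "dz": -0.005, "roll": 0},
  {"fingers": 1, "dx": -0.16, "dy": -0.048, "dz": -0.005, "roll": 0},
  {"fingers": 1, "dx": -0.21, "dy": -0.063, "dz": -0.005, "roll": 0},
  {"fingers": 1, "dx": -0.25, "dy": -0.074, "dz": 0.01, "roll": 0},
  {"fingers": 1, "dx": -0.265, "dy": -0.078, "dz": 0.03, "roll": 0},
  {"fingers": 1, "dx": -0.265, "dy": -0.078, "dz": 0.055, "roll": 0},
])

```text
time: 6.0
tool_pos: [0.4353, -0.2414, 0.0564]
tcp_rot: [2.253, 2.189, 0.0]
wrist_force: [0.5, -0.2, -1.9]
width: 0.081
grip_force: 41.2
```

```bash
python3 - <<'E'
from h import *
go([.435,-.24,.004],np.radians(88.5))
E
```

```text
t 6.0 tcp [ 0.4353 -0.2414  0.0564] az 88.35 w 0.081 grip 41.2 F [ 0.5 -0.2 -1.9] T [ 0.056 -0.03   0.008]
shift [ 0.0014 -0.0004  0.0524]
roll -0.15
```

Request:
step_arm([
  {"fingers": 1, "dx": 0, "dy": 0, "dz": 0.02, "roll": 0},
  {"fingers": 1, "dx": 0, "dy": 0, "dz": 0.036, "roll": 0},
  {"fingers": 1, "dx": 0, "dy": 0, "dz": 0.046, "roll": 0},
  {"fingers": 1, "dx": 0, "dy": 0, "dz": 0.05, "roll": 0},
  {"fingers": 1, "dx": 0, "dy": 0, "dz": 0.053, "roll": 0},
  {"fingers": 1, "dx": 0, "dy": 0, "dz": 0.053, "roll": 0},
  {"fingers": 1, "dx": 0, "dy": 0, "dz": 0.053, "roll": 0},
])

```text
time: 6.88
tool_pos: [0.436, -0.24, 0.0044]
tcp_rot: [2.25, 2.191, 0.0]
wrist_force: [-1.0, 0.8, -1.3]
width: 0.083
grip_force: 41.2
```

Request:
step_arm([
  {"fingers": 1, "dx": 0, "dy": 0, "dz": 0.0015, "roll": 0},
  {"fingers": 1, "dx": 0, "dy": 0, "dz": 0.003, "roll": 0},
  {"fingers": 1, "dx": 0, "dy": 0, "dz": 0.003, "roll": 0},
])

```text
time: 7.25
tool_pos: [0.4354, -0.2397, 0.0007]
tcp_rot: [-2.25, -2.192, 0.0]
wrist_force: [0.1, 0.3, -1.1]
width: 0.081
grip_force: 41.2
```

Request:
step_arm([
  {"fingers": 0.82, "dx": 0, "dy": 0, "dz": 0, "roll": 0},
  {"fingers": 0.78, "dx": 0, "dy": 0, "dz": 0, "roll": 0},
  {"fingers": 0.74, "dx": 0, "dy": 0, "dz": 0, "roll": 0},
  {"fingers": 0.74, "dx": 0, "dy": 0, "dz": 0, "roll": 0},
])

```text
time: 7.75
tool_pos: [0.4358, -0.2398, 0.0011]
tcp_rot: [2.25, 2.192, 0.0]
wrist_force: [0.0, 0.7, 0.3]
width: 0.124
grip_force: 0.0
```

Request:
step_arm([
  {"fingers": 0.5, "dx": 0, "dy": 0, "dz": 0, "roll": 0},
  {"fingers": 0.2, "dx": 0, "dy": 0, "dz": 0, "roll": 0},
  {"fingers": 0, "dx": 0, "dy": 0, "dz": -0.01, "roll": 0},
  {"fingers": 0, "dx": 0, "dy": 0, "dz": -0.04, "roll": 0},
  {"fingers": 0, "dx": 0, "dy": 0, "dz": -0.09, "roll": 0},
  {"fingers": 0, "dx": 0, "dy": 0, "dz": -0.14, "roll": 0},
  {"fingers": 0, "dx": 0, "dy": 0, "dz": -0.14, "roll": 0},
])

```text
time: 8.62
tool_pos: [0.4393, -0.2421, 0.1471]
tcp_rot: [2.242, 2.184, 0.004]
wrist_force: [-0.3, 0.0, -0.2]
width: 0.501
grip_force: 0.0
```

```bash
python3 - <<'E'
from h import *
go([.5424,.062,.14],np.radians(87))
p,d=read_camera('scene');cv2.imwrite('pics/s3.png',p[120:,100:420])
c=calibration('scene');X=cloud(c,d);m=(abs(X[...,0]-.435)<.03)&(abs(X[...,1]+.24)<.1)&(X[...,2]>.002)&(X[...,2]<.06)
print('bar',np.median(X[m],0),X[m].min(0),X[m].max(0))
E
```

```text
t 8.62 tcp [ 0.4393 -0.2421  0.1471] az 88.5 w 0.501 grip 0.0 F [-0.3  0.  -0.2] T [-0.017 -0.013 -0.016]
shift [0.3067 0.095  0.0062]
roll 1.5
bar [ 0.43281011 -0.25357699  0.01813506] [ 0.40509304 -0.33780115  0.00200204] [ 0.46491773 -0.140568    0.0249055 ]
```

View pics/s3.png

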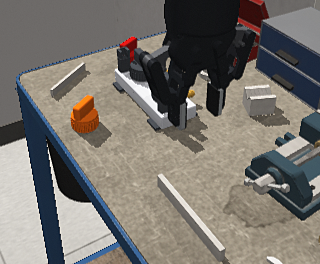

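The keeper stands at rest on the trolley at crop px (190,215), well clear of the manifold. Now the left cap.

Request:
step_arm([
  {"fingers": 0, "dx": 0.04, "dy": 0.013, "dz": 0, "roll": 0.5},
  {"fingers": 0, "dx": 0.09, "dy": 0.028, "dz": 0, "roll": 1},
  {"fingers": 0, "dx": 0.145, "dy": 0.045, "dz": 0, "roll": 1.5},
  {"fingers": 0, "dx": 0.2, "dy": 0.062, "dz": 0, "roll": 1.5},
  {"fingers": 0, "dx": 0.255, "dy": 0.079, "dz": 0, "roll": 1.5},
  {"fingers": 0, "dx": 0.3067, "dy": 0.095, "dz": 0.006, "roll": 1.5},
  {"fingers": 0, "dx": 0.3067, "dy": 0.095, "dz": 0.016, "roll": 1.5},
  {"fingers": 0, "dx": 0.3067, "dy": 0.095, "dz": 0.026, "roll": 1.5},
])

```text
time: 9.68
tool_pos: [0.5372, 0.0642, 0.113]
tcp_rot: [-2.277, -2.163, 0.004]
wrist_force: [0.0, -0.0, -0.7]
width: 0.5
grip_force: 0.0
```

```bash
python3 - <<'E'
from h import *
go([.5427,.062,.059],np.radians(87))
E
```

```text
t 9.68 tcp [0.5372 0.0642 0.113 ] az 87.06 w 0.5 grip 0.0 F [ 0.  -0.  -0.7] T [-0.042  0.022  0.019]
shift [-0.0019  0.0058  0.054 ]
roll 0.06
```

Request:
step_arm([
  {"fingers": 0, "dx": -0.002, "dy": 0.006, "dz": 0.01, "roll": 0},
  {"fingers": 0, "dx": -0.002, "dy": 0.006, "dz": 0.02, "roll": 0},
  {"fingers": 0, "dx": -0.002, "dy": 0.006, "dz": 0.02, "roll": 0},
  {"fingers": 0, "dx": -0.002, "dy": 0.006, "dz": 0.02, "roll": 0},
])

```text
time: 10.18
tool_pos: [0.5446, 0.0616, 0.0951]
tcp_rot: [2.28, 2.161, 0.0]
wrist_force: [0.7, 0.1, 0.1]
width: 0.501
grip_force: 0.0
```

```bash
python3 - <<'E'
from h import *
go([.5427,.062,.059],np.radians(87))
c=calibration('wrist');p,d=read_camera('wrist');X=cloud(c,d);x,y,z=X[...,0],X[...,1],X[...,2]
m=(y>.03)&(y<.095)&(z>.0765)&(z<.081)&(x>.525)&(x<.565)
if m.sum()>20: print(m.sum(),cv2.minAreaRect(X[m][:,:2].astype(np.float32)*1000))
E
```

```text
t 10.18 tcp [0.5446 0.0616 0.0951] az 86.94 w 0.501 grip 0.0 F [0.7 0.1 0.1] T [-0.041  0.041  0.047]
shift [ 0.0003 -0.002   0.0361]
roll -0.06
1532 ((541.9859619140625, 67.88264465332031), (20.30427360534668, 55.804534912109375), 8.246638298034668)
```

Request:
step_arm([
  {"fingers": 0, "dx": 0, "dy": -0.002, "dz": 0.012, "roll": 0},
  {"fingers": 0, "dx": 0, "dy": -0.002, "dz": 0.026, "roll": 0},
  {"fingers": 0, "dx": 0, "dy": -0.002, "dz": 0.035, "roll": 0},
  {"fingers": 0, "dx": 0, "dy": -0.002, "dz": 0.035, "roll": 0},
  {"fingers": 0, "dx": 0, "dy": -0.002, "dz": 0.035, "roll": 0},
])

```text
time: 10.85
tool_pos: [0.5426, 0.0622, 0.0599]
tcp_rot: [2.279, 2.162, 0.0]
wrist_force: [0.5, -0.3, 0.3]
width: 0.5
grip_force: 0.0
```

Request:
step_arm([
  {"fingers": 0.3, "dx": 0, "dy": 0, "dz": 0, "roll": 0},
  {"fingers": 0.5, "dx": 0, "dy": 0, "dz": 0, "roll": 0},
  {"fingers": 1, "dx": 0, "dy": 0, "dz": 0, "roll": 0},
  {"fingers": 1, "dx": 0, "dy": 0, "dz": 0, "roll": 0},
  {"fingers": 1, "dx": 0, "dy": 0, "dz": 0, "roll": 0},
  {"fingers": 1, "dx": 0, "dy": 0, "dz": 0, "roll": 0},
], squeeze=40)

```text
time: 11.6
tool_pos: [0.5424, 0.0621, 0.0599]
tcp_rot: [-2.279, -2.162, 0.0]
wrist_force: [-0.2, 0.0, -0.6]
width: 0.002
grip_force: 0.0
```

```bash
python3 - <<'E'
from h import *
go([.5427,.062,.059],np.radians(87))
E
```

```text
t 11.6 tcp [0.5424 0.0621 0.0599] az 86.99 w 0.002 grip 0.0 F [-0.2  0.  -0.6] T [-0.058  0.029  0.007]
shift [-0.0001  0.0003  0.0009]
roll -0.01
```

The fingers shut on nothing, so I need to look.

```bash
python3 - <<'E'
from h import *
p,_=read_camera('scene');q,_=read_camera('wrist')
a=cv2.resize(p[130:260,180:340],None,fx=3,fy=3);cv2.imwrite('pics/s4.png',np.hstack([cv2.resize(p[130:260,180:320],(400,371)),cv2.resize(q[:,100:],(400,371))]))
E
```

```text
(no output)
```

View pics/s4.png

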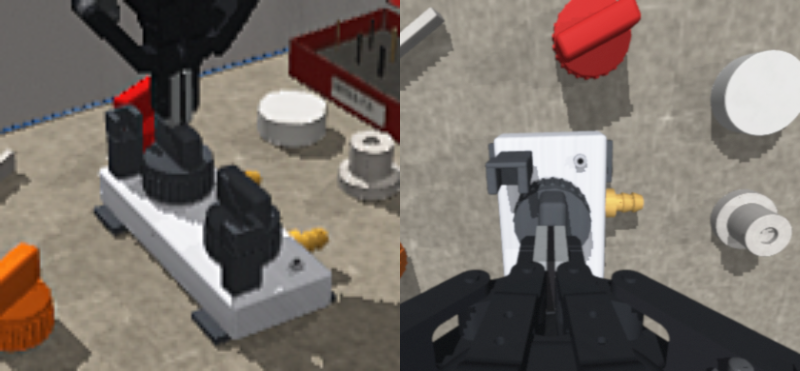

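```bash
python3 - <<'E'
from h import *
s=read_state();print(s['q'].round(3),s['tool_pos'])
for n in ['scene','wrist']:
    c=calibration(n);p,d=read_camera(n);X=cloud(c,d);x,y,z=X[...,0],X[...,1],X[...,2]
    print(n,'tcp px',w2p(c,[s['tool_pos'],[.5427,.062,.079],[.5427,.062,.055]]).round(0).tolist())
    for lo,hi in [(.053,.057),(.0765,.081),(.084,.09),(.09,.1)]:
        m=(y>.025)&(y<.11)&(z>lo)&(z<hi)&(x>.515)&(x<.575)
        print(lo,m.sum(),[np.round(a,1) for a in cv2.minAreaRect(X[m][:,:2].astype(np.float32)*1000)] if m.sum()>4 else '')
    m=(abs(y-.062)<.03)&(z>.05)&(z<.12)&(abs(x-.542)<.03)
    v,u=np.nonzero(m)
    if n=='wrist':
        for r in range(v.min(),v.max(),5):
            print(r,[(int(k),*(X[r,k]*1000).round().astype(int).tolist()) for k in u[v==r][::10]][:7])
E
```

```text
[0.068 0.166 2.022 0.    0.954 0.121] [0.54244796 0.06215319 0.05987087]
scene tcp px [[240.0, 182.0], [240.0, 173.0], [240.0, 184.0]]
0.053 155 [array([534.1,  60.9]), array([38.5, 61.1]), np.float64(50.2)]
0.0765 75 [array([533.9,  69.2]), array([16.3, 70.1]), np.float64(19.9)]
0.084 28 [array([539.9,  53.8]), array([13.9, 25.2]), np.float64(62.8)]
0.09 82 [array([540.4,  54.4]), array([14.9, 28.9]), np.float64(63.9)]
wrist tcp px [[256.0, 236.0], [256.0, 252.0], [256.0, 233.0]]
0.053 2073 [array([545.6,  70.5]), array([49.5, 44.2]), np.float64(71.2)]
0.0765 742 [array([535. ,  87.5]), array([21.4, 49.7]), np.float64(49.4)]
0.084 228 [array([542.4,  72.3]), array([ 5.3, 24.7]), np.float64(87.5)]
0.09 632 [array([542.4,  72.2]), array([ 5.5, 27.1]), np.float64(86.9)]
181 [(234, 533, 92, 54)]
186 [(204, 518, 92, 61), (214, 522, 91, 59)]
191 [(202, 517, 91, 67), (212, 521, 88, 59), (233, 533, 89, 64)]
196 [(190, 513, 91, 74), (200, 517, 90, 73), (229, 531, 90, 76), (247, 539, 83, 54), (257, 544, 83, 56), (268, 550, 82, 53)]
201 [(192, 514, 88, 75), (239, 535, 81, 55), (249, 540, 84, 6
[... 1681 characters left out ...]
 71, 103), (242, 538, 74, 110), (252, 542, 74, 111), (262, 545, 74, 110), (272, 549, 70, 104), (282, 553, 70, 103)]
266 [(220, 529, 70, 106), (230, 533, 70, 106), (240, 537, 75, 115), (250, 541, 75, 115), (260, 545, 74, 114), (270, 548, 73, 114), (280, 552, 69, 106)]
271 [(219, 529, 71, 112), (235, 536, 76, 120), (245, 539, 74, 117), (255, 543, 74, 118), (265, 546, 73, 117), (281, 552, 75, 120)]
276 [(249, 540, 72, 117), (259, 544, 72, 118)]
281 [(249, 540, 70, 118), (259, 544, 70, 118)]
286 [(250, 541, 69, 120)]
291 [(251, 541, 66, 118)]
296 [(251, 541, 64, 118)]
301 [(251, 541, 62, 118)]
306 [(251, 540, 59, 118)]
311 [(251, 540, 57, 118)]
316 [(251, 540, 55, 117)]
321 [(251, 540, 53, 117)]
```

The picture and depth show the left cap in place, with the shut fingertips just above its grip bar at z≈0.08. So the real finger ends are about 20 mm above the reported TCP, which the keeper's grip also fits. I'll reopen, go about 19 mm lower and watch the force.

Request:
step_arm([
  {"fingers": 0.0, "dx": 0, "dy": 0, "dz": -0.012, "roll": 0},
  {"fingers": 0.0, "dx": 0, "dy": 0, "dz": -0.012, "roll": 0},
  {"fingers": 0.0, "dx": 0, "dy": 0.001, "dz": -0.012, "roll": 0},
  {"fingers": 0.0, "dx": 0, "dy": 0.001, "dz": 0.0, "roll": 0},
  {"fingers": 0.0, "dx": 0, "dy": 0.001, "dz": 0.008, "roll": 0},
  {"fingers": 0.0, "dx": 0, "dy": 0.001, "dz": 0.013, "roll": 0},
  {"fingers": 0.0, "dx": 0, "dy": 0.001, "dz": 0.013, "roll": 0},
])

```text
time: 12.68
tool_pos: [0.5427, 0.0621, 0.0458]
tcp_rot: [-2.278, -2.162, 0.002]
wrist_force: [0.4, 0.4, 0.2]
width: 0.5
grip_force: 0.0
```

Request:
step_arm([
  {"fingers": 0.0, "dx": 0, "dy": 0, "dz": 0.003, "roll": 0},
  {"fingers": 0.0, "dx": 0, "dy": 0, "dz": 0.006, "roll": 0},
  {"fingers": 0.0, "dx": 0, "dy": 0, "dz": 0.006, "roll": 0},
])

```text
time: 13.05
tool_pos: [0.5433, 0.0621, 0.0407]
tcp_rot: [-2.279, -2.162, 0.0]
wrist_force: [-0.6, 0.3, -0.4]
width: 0.501
grip_force: 0.0
```

Request:
step_arm([
  {"fingers": 0.3, "dx": 0, "dy": 0, "dz": 0, "roll": 0},
  {"fingers": 0.5, "dx": 0, "dy": 0, "dz": 0, "roll": 0},
  {"fingers": 1, "dx": 0, "dy": 0, "dz": 0, "roll": 0},
  {"fingers": 1, "dx": 0, "dy": 0, "dz": 0, "roll": 0},
  {"fingers": 1, "dx": 0, "dy": 0, "dz": 0, "roll": 0},
  {"fingers": 1, "dx": 0, "dy": 0, "dz": 0, "roll": 0},
], squeeze=30)

```text
time: 13.8
tool_pos: [0.5437, 0.0621, 0.0411]
tcp_rot: [2.279, 2.162, 0.001]
wrist_force: [-0.2, 0.5, 2.3]
width: 0.152
grip_force: 30.6
```

```bash
python3 - <<'E'
from h import *
go([.5427,.062,.041],np.radians(87))
E
```

```text
t 13.8 tcp [0.5437 0.0621 0.0411] az 87.0 w 0.152 grip 30.6 F [-0.2  0.5  2.3] T [-0.014 -0.009 -0.043]
shift [-0.0002 -0.001   0.0001]
roll -0.0
```

Request:
step_arm([
  {"fingers": 1, "dx": 0, "dy": 0, "dz": 0, "roll": -2},
  {"fingers": 1, "dx": 0, "dy": 0, "dz": 0, "roll": -4},
  {"fingers": 1, "dx": 0, "dy": 0, "dz": 0, "roll": -6},
  {"fingers": 1, "dx": 0, "dy": 0, "dz": 0, "roll": -6},
])

```text
time: 14.3
tool_pos: [0.5437, 0.0621, 0.0411]
tcp_rot: [2.162, 2.279, 0.0]
wrist_force: [-0.3, -0.4, 3.9]
width: 0.156
grip_force: 30.9
```

```bash
python3 - <<'E'
from h import *
go(None)
E
```

```text
t 14.3 tcp [0.5437 0.0621 0.0411] az 93.03 w 0.156 grip 30.9 F [-0.3 -0.4  3.9] T [-0.021  0.039  0.042]
```

Request:
step_arm([
  {"fingers": 1, "dx": 0, "dy": 0, "dz": 0, "roll": -1.5},
  {"fingers": 1, "dx": 0, "dy": 0, "dz": 0, "roll": -3},
  {"fingers": 1, "dx": 0, "dy": 0, "dz": 0, "roll": -3},
])

```text
time: 14.68
tool_pos: [0.5437, 0.0621, 0.0411]
tcp_rot: [2.101, 2.335, 0.001]
wrist_force: [-0.1, 0.8, 4.8]
width: 0.15
grip_force: 31.1
```

```bash
python3 - <<'E'
from h import *
go(None)
E
```

```text
t 14.68 tcp [0.5437 0.0621 0.0411] az 96.03 w 0.15 grip 31.1 F [-0.1  0.8  4.8] T [-0.012  0.042  0.073]
```

Request:
step_arm([
  {"fingers": 1, "dx": 0, "dy": 0, "dz": 0, "roll": -1.5},
  {"fingers": 1, "dx": 0, "dy": 0, "dz": 0, "roll": -3},
  {"fingers": 1, "dx": 0, "dy": 0, "dz": 0, "roll": -3},
])

```text
time: 15.05
tool_pos: [0.5438, 0.0622, 0.0411]
tcp_rot: [2.039, 2.389, 0.001]
wrist_force: [-0.5, 0.3, 5.2]
width: 0.157
grip_force: 31.1
```

```bash
python3 - <<'E'
from h import *
go(None);print([read_state()['torque'].round(3) for _ in range(3)])
E
```

```text
t 15.05 tcp [0.5438 0.0622 0.0411] az 99.03 w 0.157 grip 31.1 F [-0.5  0.3  5.2] T [-0.046  0.072  0.009]
[array([-0.046,  0.072,  0.009]), array([-0.046,  0.072,  0.009]), array([-0.046,  0.072,  0.009])]
```

No stop at 12° and almost no torque, so this way is free. I'll keep turning in checked stages.

Request:
step_arm([
  {"fingers": 1, "dx": 0, "dy": 0, "dz": 0, "roll": -3},
  {"fingers": 1, "dx": 0, "dy": 0, "dz": 0, "roll": -6},
  {"fingers": 1, "dx": 0, "dy": 0, "dz": 0, "roll": -9},
  {"fingers": 1, "dx": 0, "dy": 0, "dz": 0, "roll": -9},
])

```text
time: 15.55
tool_pos: [0.5437, 0.0622, 0.0411]
tcp_rot: [1.845, 2.542, 0.001]
wrist_force: [-0.4, 0.2, 4.9]
width: 0.153
grip_force: 31.1
```

```bash
python3 - <<'E'
from h import *
go(None)
E
```

```text
t 15.55 tcp [0.5437 0.0622 0.0411] az 108.05 w 0.153 grip 31.1 F [-0.4  0.2  4.9] T [0.059 0.034 0.031]
```

Turned 21° and still free. Now on to 75°.

Request:
step_arm([
  {"fingers": 1, "dx": 0, "dy": 0, "dz": 0, "roll": -4},
  {"fingers": 1, "dx": 0, "dy": 0, "dz": 0, "roll": -8},
  {"fingers": 1, "dx": 0, "dy": 0, "dz": 0, "roll": -12},
  {"fingers": 1, "dx": 0, "dy": 0, "dz": 0, "roll": -16},
  {"fingers": 1, "dx": 0, "dy": 0, "dz": 0, "roll": -20},
  {"fingers": 1, "dx": 0, "dy": 0, "dz": 0, "roll": -24},
  {"fingers": 1, "dx": 0, "dy": 0, "dz": 0, "roll": -27},
  {"fingers": 1, "dx": 0, "dy": 0, "dz": 0, "roll": -27},
])

```text
time: 16.55
tool_pos: [0.5435, 0.0623, 0.0411]
tcp_rot: [-1.201, -2.903, -0.0]
wrist_force: [-1.2, 0.4, 5.3]
width: 0.156
grip_force: 31.2
```

Request:
step_arm([
  {"fingers": 1, "dx": 0, "dy": 0, "dz": 0, "roll": -4},
  {"fingers": 1, "dx": 0, "dy": 0, "dz": 0, "roll": -8},
  {"fingers": 1, "dx": 0, "dy": 0, "dz": 0, "roll": -12},
  {"fingers": 1, "dx": 0, "dy": 0, "dz": 0, "roll": -16},
  {"fingers": 1, "dx": 0, "dy": 0, "dz": 0, "roll": -20},
  {"fingers": 1, "dx": 0, "dy": 0, "dz": 0, "roll": -24},
  {"fingers": 1, "dx": 0, "dy": 0, "dz": 0, "roll": -27},
  {"fingers": 1, "dx": 0, "dy": 0, "dz": 0, "roll": -27},
])

```text
time: 17.55
tool_pos: [0.5434, 0.062, 0.0411]
tcp_rot: [-0.49, -3.103, 0.0]
wrist_force: [-1.1, -0.2, 6.7]
width: 0.154
grip_force: 31.2
```

```bash
python3 - <<'E'
from h import *
go(None);p,_=read_camera('scene');cv2.imwrite('pics/s5.png',cv2.resize(p[130:260,180:320],None,fx=3,fy=3))
E
```

```text
t 17.55 tcp [0.5434 0.062  0.0411] az 162.05 w 0.154 grip 31.2 F [-1.1 -0.2  6.7] T [-0.035  0.15   0.043]
```

View pics/s5.png

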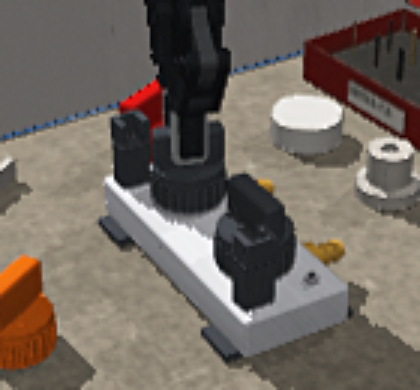

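The view shows the bar turned with the fingers (px 190,150). Now lift.

Request:
step_arm([
  {"fingers": 1, "dx": 0, "dy": 0, "dz": 0, "roll": 0},
  {"fingers": 1, "dx": 0, "dy": 0, "dz": -0.002, "roll": 0},
  {"fingers": 1, "dx": 0, "dy": 0, "dz": -0.004, "roll": 0},
  {"fingers": 1, "dx": 0, "dy": 0, "dz": -0.007, "roll": 0},
  {"fingers": 1, "dx": 0, "dy": 0, "dz": -0.01, "roll": 0},
], squeeze=45)

```text
time: 18.23
tool_pos: [0.5432, 0.0621, 0.0508]
tcp_rot: [-0.491, -3.102, 0.0]
wrist_force: [0.4, 0.4, -1.1]
width: 0.148
grip_force: 46.0
```

Only the cap's weight (about 1.1 N) is on the wrist, so it is free. I'm raising it to about 80 mm.

Request:
step_arm([
  {"fingers": 1, "dx": 0, "dy": 0, "dz": -0.008, "roll": 0},
  {"fingers": 1, "dx": 0, "dy": 0, "dz": -0.02, "roll": 0},
  {"fingers": 1, "dx": 0, "dy": 0, "dz": -0.035, "roll": 0},
  {"fingers": 1, "dx": 0, "dy": 0, "dz": -0.05, "roll": 0},
  {"fingers": 1, "dx": 0, "dy": 0, "dz": -0.062, "roll": 0},
  {"fingers": 1, "dx": 0, "dy": 0, "dz": -0.07, "roll": 0},
  {"fingers": 1, "dx": 0, "dy": 0, "dz": -0.07, "roll": 0},
  {"fingers": 1, "dx": 0, "dy": 0, "dz": -0.07, "roll": 0},
])

```text
time: 19.23
tool_pos: [0.543, 0.0621, 0.1204]
tcp_rot: [-0.491, -3.102, 0.0]
wrist_force: [0.1, -0.3, -1.3]
width: 0.149
grip_force: 46.0
```

```bash
python3 - <<'E'
from h import *
go(None);p,_=read_camera('scene');cv2.imwrite('pics/s6.png',cv2.resize(p[80:384,100:400],None,fx=1.8,fy=1.8))
E
```

```text
t 19.23 tcp [0.543  0.0621 0.1204] az 161.99 w 0.149 grip 46.0 F [ 0.1 -0.3 -1.3] T [-0.008  0.027  0.002]
```

View pics/s6.png

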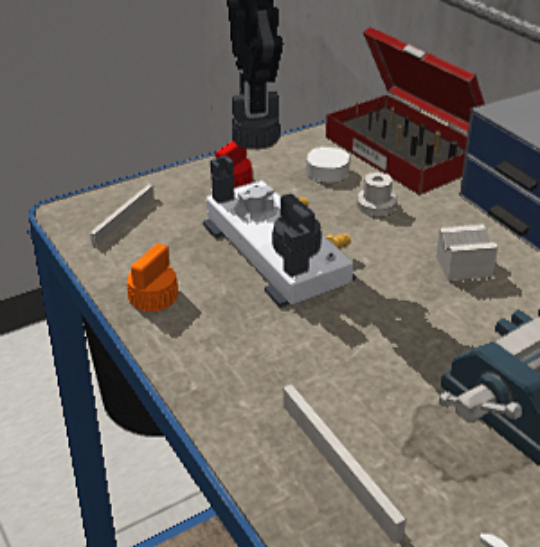

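The left cap hangs upright at (257,115) above its bare port at (257,200). The right cap is seated at (297,235), the keeper lies at (345,460), and the bystanders haven't moved.

```bash
python3 -c "
from workcell import *
print(finish_job())"
```

```text
the job is handed in; nothing more can be done
None
```

The job is handed in: the keeper bar is on the trolley clear of the manifold, and the left cap, turned counter-clockwise (seen from above) about 75°, is held upright about 8 cm above its port, with the right cap and loose parts left alone; the last few millimetres of setting the bar down were a guided drop of about 7 mm, and no verdict was returned.

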